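# Snap the last foot onto an upturned drawer unit

### The arm

A 6-joint arm with a two-finger parallel gripper is mounted at the origin on the work surface. World frame = base frame: x ahead of the robot, y to its left, z up, the work surface at z = 0. Lengths are in m, angles in degrees, forces in N, time in s.
With the tool pointing down it reaches from about 0.35 to 0.875 m from the base axis. Payload 4.2 kg.
Tool frame: the origin (TCP) lies midway between the tips of the shut fingers; the grasp point (between the pads) lies 19 mm behind it; z points along the fingers, y is the line along which they close (so a half turn about z gives the same grasp; the last joint's range is limited). The gripper opens to 85 mm and grips with 20 to 120 N. Pads are 22 mm wide; open, the fingers measure 114 mm over their backs; the gripper's body (76 mm by 85 mm) begins 54 mm behind the grasp point. The pads swing forward as they close: fully open they stand 13 mm farther back than shut.
Start: joints at [-50.844, 22.042, 0.453, 0, -68.411, -14.817], TCP at [0.258, -0.569, 0.231] pointing down, gripper open.
Joint ranges: [-179.83, 179.83], [-69.29, 118.12], [-61.27, 80.66], [-181.25, 117.63], [-171.15, -9.14], [-177.46, 177.46]. Speed limits (degrees/s): [159.86, 159.86, 180, 180, 180, 180].

### API

Orientations are given as a 3x3 rotation matrix whose columns are the frame's x, y, z axes.
In Python, from station import ctrl gives the robot as it stands.
- The arm moves only by the tool move_tool, called after "Call:" as name([rows], argument=value, ...), one row to a line, values as JSON. Schema: {"type":"object","properties":{"plan":{"type":"string"},"squeeze":{"type":"number"},"only":{"type":"string"},"quiet":{"type":"boolean"},"lines":{"type":"string"}},"required":["plan"],"additionalProperties":false}. plan is a string of 1 to 10 rows, parted by a bar, with the numbers parted by spaces; each row has 7 numbers: the finger opening in m, then dx, dy, dz in shares of the most that a row can go, 1 being 50 mm, then a rotation vector rx, ry, rz in fractions of the full range, 1 being 360 degrees; each row shifts and turns the commanded pose from where the row before left it, along the tool's axes as they then stand; what a row does not reach is not made up. A row lasts 1/10 s, in which the tool goes at most 0.05 m and 8.59 degrees, less where a joint would pass 70% of its speed; a pose out of reach is approached as far as the arm can. The fingers move at their own pace and stop on an object; squeeze is the grip in N (left out, the last holds). Time passes only in rows, so rows that do not move let the fingers close. The tool returns the time, the measured TCP pose, the force, the opening and the grip force at its end. only (a regular expression) keeps the lines of the reply that match it, lines (a string "A,B") keeps lines A to B, and quiet returns only ok. Input that does not fit is refused with a message, and nothing moves.
- ctrl.sense(): the state, without advancing time (a new reading comes with each control period).
- ctrl.snapshot(name): name is "scene" or "top" or "wrist"; returns (picture, depth): 420x560x3 uint8, red, green, blue; 420x560 float32, m along the optical axis (not along the pixel's ray), 0 where there is no reading.
- ctrl.get_calibration(name): a dict with "fx", "fy", "cx", "cy" (pixels), "eye" and "rotation" of the camera in the world. Camera axes: x right, y up, looking along -z (the intrinsics and any distortion apply to the point x, -y, -z); pixel columns grow to the right and rows downward; lengths in m; the calibration is good to about 2 mm. A picture is of the moment at which its call begins: read the wrist's pose just before it. get_calibration takes no time and is no camera call; for the wrist camera it gives the pose at the moment of the call.
- ctrl.close_job(): hands the job in; it is judged then, once.
Trained networks look in the newest picture that a camera, given by its name, has taken for a name from the list of things; names that differ only in an ending like _2 or _b are one class to them, and where a whole thing is asked for, a point or a joint stands for the part that bears it (a point fixed in the world has none). Each returns a list of dicts, best first, with "confidence" (0 to 1); they miss things now and then, are a little off and sometimes report something else, mostly with a low value. They report only what shows in the picture. A call takes as long as a camera call. They do not tell look-alikes from the thing itself.
- ctrl.find_in(camera, target): "bbox" ([left, top, right, bottom] in pixels, round what is visible of it).
- ctrl.regions_of(camera, target): "mask" (420x560 bool, what is visible of it) and "bbox" ([left, top, right, bottom] in pixels, round what is visible of it).
The state is a dict: "time": time; "qpos": joint angles; "joint_velocities": joint speeds; "joint_torque": joint torques, N m; "position": TCP position; "orientation": TCP orientation; "ft_force": force on the tool from outside, world axes, zero at the start; "torque": the same for the moment, N m; "opening": finger opening in m; "finger_force": force on a finger pad.
Only numpy, scipy, OpenCV 4.12 (cv2) and the standard library are available. Lean on these libraries where they do the work, as an engineer would, in place of code of your own. Each camera call takes 0.05 s, during which the arm holds its last target. There are 200 camera calls.

### The job

The small drawer unit lies upside down with three of its four black feet fitted. Take the short foot, the one that matches those three, from the compartment tray, set its collar over the bare steel stud and press it straight down until it clicks, then keep pressing until it is fully home. Finish while still holding it pressed firmly down, at about 10 N (do not let go), and leave all the other things where they are.

Things in the scene. Friction and masses are not known exactly. Their poses are not given: they have to be found in the camera images.
- foot: The short black plastic foot, 50 mm tall, about 40 g, standing collar down in one compartment of the tray (which one varies). Collar 46 mm across, 24 mm high; a round post 26 mm across rises from its middle to 50 mm. In the underside is a round socket that clips over the stud. Origin: centre of the underside; z up along the post. Round: its yaw does not matter.
- collar (a point): Point on the foot's axis 24 mm above its underside, level with the collar's flat top. That top is a ring 10 mm wide round the post: fingertips that grip the post can bear on it to push the foot down. The socket below: 32 mm across at the mouth, a 45 degree lead-in 5 mm deep to a 22 mm lip, hollow above the lip.
- seat (a point): Where the foot's origin must end: centre of the top face of the steel flange round the bare stud, on the upturned unit, 84 mm above the bench. z up along the stud. Fixed. The stud is 18 mm across and rises 17 mm above this point; 12 mm above it four sprung round steel noses stick out sideways, to 27 mm across.
- stud: Fixed fitting: steel flange 52 mm across, 4 mm thick, with the stud. Origin: centre of the flange's underside; z up. The foot's lip meets the noses with its underside about 11 mm above the seat; they resist with up to about 14 N, then give way with a click and a force drop at roughly 7 mm; the noses then draw it down to the flange. Stopping at the first resistance leaves it unsnapped.
- unit: The upturned small drawer unit, white with pale wooden edges, 220 x 260 x 80 mm (x, y, z), fixed on the bench. Origin: centre of its lower side, on the bench. One foot place near each corner of its top, 70 mm (x) and 90 mm (y) from the centre: three carry fitted feet of the short kind (tops 134 mm above the bench), one, varying, the bare stud.
- tray: Open plywood tray, 165 x 165 mm, walls 22 mm high and 5 mm thick, floor 5 mm thick, fixed on the bench, split by a cross of 5 mm walls into four compartments about 75 mm square, centred 40 mm from the middle in x and y; one part stands in each. Origin: centre of its underside; axes along its sides.
- tall_foot: The wrong foot: as the short one, but 75 mm tall. In another compartment; leave it. Origin: centre of its underside.
- pull: Wooden drawer knob, 32 mm across, 31 mm tall, in another compartment; leave it. Origin: centre of its underside.
- washer: Thick flat steel washer, 38 mm across with a 16 mm hole, 8 mm thick, in another compartment; leave it. Origin: centre of its underside.
- screwdriver: Screwdriver lying on the bench between tray and unit, along x; leave it. Origin: about its middle, underside.
- tape: Roll of masking tape, 90 mm across, 24 mm high, lying flat on the bench beyond the tray; leave it. Origin: centre of its underside.
- sander: Cork sanding block, 70 x 110 x 35 mm, on the bench beyond the screwdriver; leave it. Origin: centre of its underside.
- glue: White glue bottle, 60 mm across, 150 mm tall, standing left of the tray; leave it. Origin: centre of its underside.
Mind the look-alikes: they are no part of the job. Of the things shaped like the tray, the plywood one is meant. What is shaped like the foot but orange or pink is not meant.

How it is judged:
By the outcome, as a careful person would: the job done as asked, in the order asked, and still so for the second after the job is handed in, while the arm keeps its last pose, push and grip.
It also fails if it takes over 48 s, if anything falls off the work surface, if the arm or the gripper's body presses on something with over 40 N, if the wrist force passes 120 N, or if a joint passes its speed limit or range.

## Working session

There is one attempt and no reset: what is moved stays moved. The work goes in short steps, Python scripts to look and compute and a tool call to move; the robot and the scene stay as the last step left them, time stands still between calls to the robot, and variables do not carry over. Pictures are saved under pics/ and viewed, at most 10 in all, crops included, and the job is handed in when it is done.

```bash
mkdir -p pics; ls; cat > h.py <<'E'
import numpy as np, cv2
from station import ctrl
def world(cam,u,v,d,c=None):
    c=c or ctrl.get_calibration(cam)
    u=np.asarray(u,float);v=np.asarray(v,float)
    p=np.stack([(u-c["cx"])/c["fx"]*d,-(v-c["cy"])/c["fy"]*d,-d*np.ones_like(u)],-1)
    return p@np.array(c["rotation"]).T+np.array(c["eye"])
def cloud(cam,d):
    v,u=np.mgrid[:d.shape[0],:d.shape[1]]
    return world(cam,u,v,d)
def save(n,p): cv2.imwrite(f"pics/{n}.png",cv2.cvtColor(p,cv2.COLOR_RGB2BGR))
E
python3 - <<'E'
from h import *
s=ctrl.sense();print(s["position"],s["orientation"],s["opening"],s["ft_force"])
for c in("top","scene"):
    p,d=ctrl.snapshot(c);save(c+"0",p);np.savez("/tmp/"+c,p=p,d=d)
    k=ctrl.get_calibration(c);print({a:np.round(b,3).tolist() for a,b in k.items()})
    for t in("foot","tall_foot","stud","tray","unit"):
        print(c,t,[(np.round(r["bbox"]).tolist(),round(r["confidence"],2)) for r in ctrl.find_in(c,t)][:6])
E
```

```text
pics
[ 0.25738159 -0.56889436  0.23020551] [[-9.11178807e-01 -4.12009935e-01 -9.97150134e-04]
 [-4.12011133e-01  9.11176632e-01  1.99287648e-03]
 [ 8.74949907e-05  2.22670377e-03 -9.99997517e-01]] 0.08539666772114321 [ 0.33002789  0.0023525  -0.04464446]
{'fx': 524.542, 'fy': 524.542, 'cx': 280.474, 'cy': 205.661, 'eye': [0.417, 0.127, 1.2], 'rotation': [[0.021, 0.997, -0.073], [-1.0, 0.022, 0.011], [0.013, 0.072, 0.997]]}
top foot [([215.0, 192.0, 230.0, 211.0], 0.74), ([139.0, 117.0, 156.0, 138.0], 0.71), ([102.0, 133.0, 124.0, 152.0], 0.71)]
top tall_foot [([172.0, 192.0, 196.0, 215.0], 0.62)]
top stud []
top tray [([183.0, 257.0, 261.0, 336.0], 0.97), ([164.0, 146.0, 244.0, 222.0], 0.79), ([67.0, 231.0, 151.0, 317.0], 0.55), ([174.0, 196.0, 196.0, 214.0], 0.3)]
top unit [([318.0, 142.0, 455.0, 261.0], 0.6)]
{'fx': 427.107, 'fy': 427.107, 'cx': 272.531, 'cy': 205.341, 'eye': [1.257, 0.403, 0.635], 'rotation': [[-0.358, -0.534, 0.766], [0.934, -0.201, 0.296], [-0.004, 0.822, 0.57]]}
scene foot [([431.0, 296.0, 459.0, 334.0], 0.97), ([382.0, 296.0, 405.0, 329.0], 0.9), ([315.0, 226.0, 334.0, 248.0], 0.68)]
scene tall_foot [([353.0, 222.0, 376.0, 258.0], 0.57)]
scene stud [([182.0, 205.0, 206.0, 219.0], 0.67)]
scene tray [([305.0, 169.0, 382.0, 216.0], 0.87), ([293.0, 227.0, 384.0, 297.0], 0.76), ([405.0, 199.0, 489.0, 255.0], 0.76), ([351.0, 263.0, 365.0, 274.0], 0.64)]
scene unit [([108.0, 163.0, 253.0, 256.0], 0.95), ([310.0, 258.0, 327.0, 273.0], 0.54)]
```

View pics/top0.png

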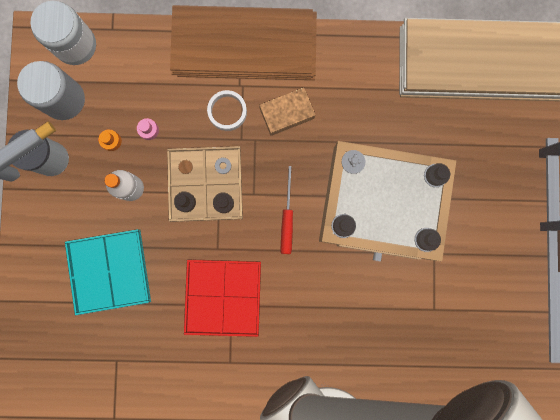

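View pics/scene0.png

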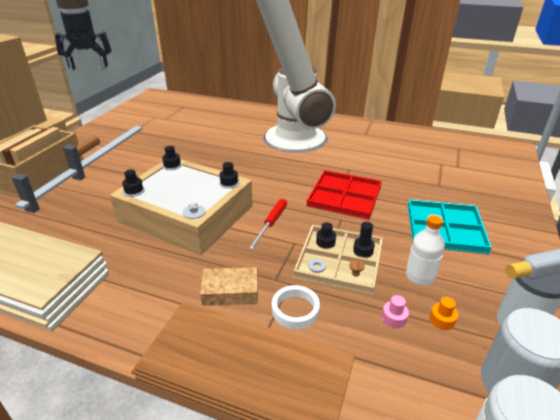

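Plywood tray at top (205,184). It holds two black feet: (184,202) and (223,202). Pink (147,128), orange (109,139), and the red and cyan trays are look-alikes. The scene picture shows the short foot at (325,236) and the tall one at (364,240), so the short one should be top (223,202). The bare stud is at top (353,161). I'll confirm this with depth and an enlarged crop.

```bash
python3 - <<'E'
from h import *
f=np.load("/tmp/top.npz");p,d=f["p"],f["d"];W=cloud("top",d)
def top(u,v,r,name,lo):
    w=W[v-r:v+r+1,u-r:u+r+1].reshape(-1,3);w=w[(w[:,2]>lo)&(w[:,2]<.3)]
    z=np.percentile(w[:,2],95);t=w[w[:,2]>z-.006]
    print(name,"zmax",z.round(4),"c",t.mean(0).round(4),"mid",((t.min(0)+t.max(0))/2).round(4),len(t))
top(184,202,14,"A",.02);top(223,202,14,"B",.02)
for n,(u,v) in dict(f1=(437,174),f2=(344,224),f3=(428,239)).items(): top(u,v,14,n,.1)
top(353,161,14,"stud",.084)
f2=np.load("/tmp/scene.npz");W2=cloud("scene",f2["d"]);W=W2
top(325,232,12,"sB",.02);top(364,238,14,"sA",.02);top(194,210,10,"sStud",.086)
a=cv2.resize(p[140:230,160:250],(400,400),interpolation=3);b=cv2.resize(f2["p"][215:295,290:390],(500,400),interpolation=3);
save("crop",np.hstack([a[:, :300+100],b[:, :400]]))
E
```

```text
A zmax 0.083 c [0.5074 0.3297 0.0808] mid [0.5071 0.3302 0.0824] 106
B zmax 0.0578 c [0.5075 0.2429 0.0558] mid [0.5069 0.2432 0.0561] 101
f1 zmax 0.136 c [ 0.5719 -0.2167  0.1341] mid [ 0.5716 -0.2173  0.1353] 127
f2 zmax 0.1363 c [ 0.4594 -0.0191  0.1343] mid [ 0.4593 -0.0191  0.1344] 127
f3 zmax 0.1364 c [ 0.4335 -0.1969  0.1342] mid [ 0.4336 -0.1966  0.135 ] 129
stud zmax 0.1022 c [ 0.5975 -0.039   0.1003] mid [ 0.5976 -0.0394  0.101 ] 80
sB zmax 0.0557 c [0.5102 0.2434 0.0545] mid [0.5078 0.2432 0.0535] 87
sA zmax 0.0804 c [0.5138 0.3307 0.0792] mid [0.513  0.3297 0.0784] 78
sStud zmax 0.1021 c [ 0.6003 -0.0383  0.0994] mid [ 0.5984 -0.0394  0.0999] 55
```

View pics/crop.png

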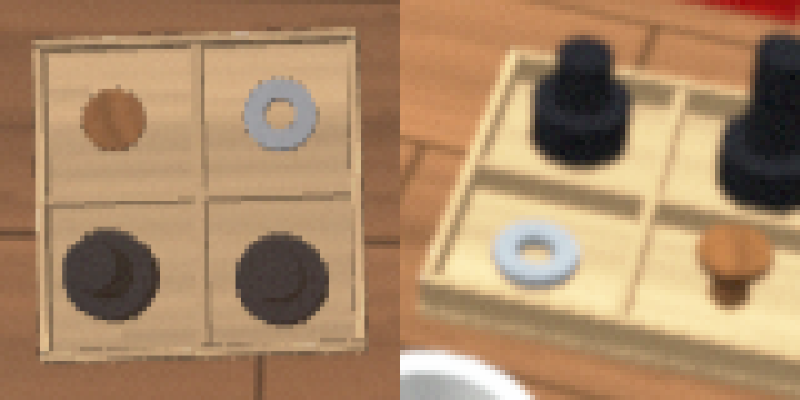

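Foot B at top (223,202) has its top at about 0.055, so it is the short one; A's top is about 0.081, so it is the tall one. In the crop B's post is plainly shorter, and it shares the plywood tray with the washer, knob and tall foot. Foot is at (0.507, 0.243) and stud at (0.598, -0.039). Moving now.

Careful with the scale: shifts go in shares of 50 mm and turns go in shares of 360 degrees. That gives: 0.0319 m is 0.638, -0.0281 m is -0.562.

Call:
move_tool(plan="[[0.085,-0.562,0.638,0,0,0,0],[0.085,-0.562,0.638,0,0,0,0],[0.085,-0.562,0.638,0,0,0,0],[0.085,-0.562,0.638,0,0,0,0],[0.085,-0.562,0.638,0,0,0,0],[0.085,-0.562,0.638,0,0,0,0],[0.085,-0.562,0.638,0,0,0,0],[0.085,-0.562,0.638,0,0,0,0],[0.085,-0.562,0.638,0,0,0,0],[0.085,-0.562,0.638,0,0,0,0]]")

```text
refused: plan: the value is not of type 'string' (schema: type "string"). Nothing was moved.
```

I used the wrong layout. The manual says rows parted by a bar, with the numbers parted by spaces; once more.

Call:
move_tool(plan="0.085 -0.562 0.638 0 0 0 0 | 0.085 -0.562 0.638 0 0 0 0 | 0.085 -0.562 0.638 0 0 0 0 | 0.085 -0.562 0.638 0 0 0 0 | 0.085 -0.562 0.638 0 0 0 0 | 0.085 -0.562 0.638 0 0 0 0 | 0.085 -0.562 0.638 0 0 0 0 | 0.085 -0.562 0.638 0 0 0 0 | 0.085 -0.562 0.638 0 0 0 0 | 0.085 -0.562 0.638 0 0 0 0")

```text
time: 1.6
position: [0.3824, -0.1613, 0.2318]
orientation: [[-0.911, -0.412, 0.001], [-0.412, 0.911, -0.0], [-0.001, -0.001, -1.0]]
ft_force: [0.3, 0.4, 0.3]
opening: 0.0848
finger_force: 0.0
```

Call:
move_tool(plan="0.085 -0.562 0.638 0 0 0 0 | 0.085 -0.562 0.638 0 0 0 0 | 0.085 -0.562 0.638 0 0 0 0 | 0.085 -0.562 0.638 0 0 0 0 | 0.085 -0.562 0.638 0 0 0 0 | 0.085 -0.562 0.638 0 0 0 0 | 0.085 -0.562 0.638 0 0 0 0 | 0.085 -0.562 0.638 0 0 0 0 | 0.085 -0.562 0.638 0 0 0 0 | 0.085 -0.562 0.638 0 0 0 0")

```text
time: 2.6
position: [0.507, 0.2453, 0.2316]
orientation: [[-0.911, -0.413, 0.0], [-0.413, 0.911, 0.0], [-0.001, 0.0, -1.0]]
ft_force: [1.5, -0.1, 0.8]
opening: 0.0854
finger_force: 0.0
```

Call:
move_tool(plan="0.085 0 0 0.25 0 0 -0.0228 | 0.085 0 0 0.25 0 0 -0.0228 | 0.085 0 0 0.25 0 0 -0.0228 | 0.085 0 0 0.25 0 0 -0.0228 | 0.085 0 0 0.25 0 0 -0.0228 | 0.085 0 0 0.25 0 0 -0.0228 | 0.085 0 0 0.25 0 0 -0.0228 | 0.085 0 0 0.25 0 0 -0.0228 | 0.085 0 0 0 0 0 0 | 0.085 0 0 0 0 0 0")

```text
time: 3.6
position: [0.5069, 0.2436, 0.1316]
orientation: [[-0.004, -1.0, 0.0], [-1.0, 0.004, -0.0], [0.0, -0.0, -1.0]]
ft_force: [0.6, 0.1, 0.8]
opening: 0.0854
finger_force: 0.0
```

```bash
python3 - <<'E'
from h import *
s=ctrl.sense();print(s["position"],np.round(s["orientation"],4),s["ft_force"],s["time"])
R,P=np.array(s["orientation"]),np.array(s["position"])
p,d=ctrl.snapshot("wrist");save("w1",p);W=cloud("wrist",d)
print([(np.round(r["bbox"]).tolist(),round(r["confidence"],2)) for r in ctrl.find_in("wrist","foot")])
for lo,hi in((.048,.062),(.022,.036)):
    m=(W[...,2]>lo)&(W[...,2]<hi)&(np.hypot(W[...,0]-.507,W[...,1]-.243)<.032)&(d>0)
    t=W[m];c=cv2.minEnclosingCircle(t[:,:2].astype(np.float32));print(len(t),t.mean(0),c)
E
```

```text
[0.506909   0.24357191 0.13156879] [[-3.8e-03 -1.0e+00  2.0e-04]
 [-1.0e+00  3.8e-03 -2.0e-04]
 [ 2.0e-04 -2.0e-04 -1.0e+00]] [0.58950073 0.12342127 0.80463715] 3.6
[([244.0, 176.0, 306.0, 234.0], 0.81), ([70.0, 404.0, 100.0, 419.0], 0.76)]
1079 [0.50665897 0.24108792 0.05473544] ((0.5067018270492554, 0.24192282557487488), 0.013015469536185265)
1471 [0.50671361 0.23513821 0.0289598 ] ((0.5069316625595093, 0.24208901822566986), 0.023207053542137146)
```

View pics/w1.png

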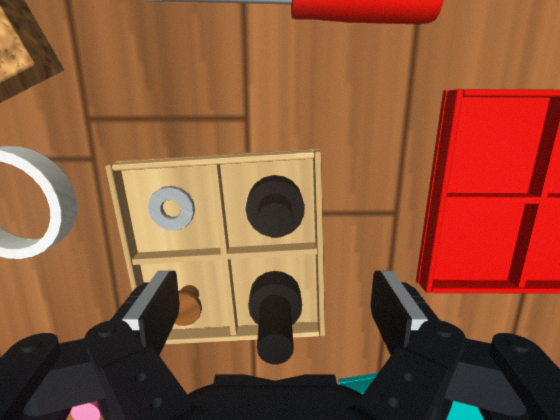

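The wrist view shows the short foot at (275,206) and the tall one at (275,310). Circle fits put the short foot at (0.507, 0.242), with radii that match it. Descending and gripping.

To row units: 0.025 m is 0.5, 0.0016 m is 0.032.

Call:
move_tool(plan="0.085 0.032 0 0.5 0 0 0 | 0.085 0 0 0.5 0 0 0 | 0.085 0 0 0.5 0 0 0 | 0.085 0 0 0.24 0 0 0 | 0.085 0 0 0.22 0 0 0 | 0.085 0 0 0 0 0 0 | 0.02 0 0 0 0 0 0 | 0.02 0 0 0 0 0 0 | 0.02 0 0 0 0 0 0 | 0.02 0 0 0 0 0 0", squeeze=60)

```text
time: 4.7
position: [0.507, 0.2421, 0.034]
orientation: [[-0.001, -1.0, 0.001], [-1.0, 0.001, 0.001], [-0.001, -0.001, -1.0]]
ft_force: [-0.0, -0.5, -1.0]
opening: 0.0279
finger_force: 0.0
```

Call:
move_tool(plan="0.02 0 0 0 0 0 0 | 0.02 0 0 0 0 0 0 | 0.02 0 0 0 0 0 0 | 0.02 0 0 0 0 0 0")

```text
time: 5.1
position: [0.5073, 0.2423, 0.0342]
orientation: [[-0.001, -1.0, 0.001], [-1.0, 0.001, 0.001], [-0.001, -0.001, -1.0]]
ft_force: [-1.5, 0.5, 4.4]
opening: 0.0242
finger_force: 59.0
```

To row units: -0.04 m is -0.8, -0.03 m is -0.6.

Call:
move_tool(plan="0.02 0 0 -0.6 0 0 0 | 0.02 0 0 -0.8 0 0 0 | 0.02 0 0 -0.8 0 0 0 | 0.02 0 0 -0.8 0 0 0 | 0.02 0 0 0 0 0 0 | 0.02 0 0 0 0 0 0")

```text
time: 5.7
position: [0.5065, 0.242, 0.1837]
orientation: [[-0.002, -1.0, 0.0], [-1.0, 0.002, 0.002], [-0.002, -0.0, -1.0]]
ft_force: [-0.2, 0.3, -1.1]
opening: 0.0243
finger_force: 59.0
```

Call:
move_tool(plan="0.02 0.702 -0.227 0 0 0 0 | 0.02 0.702 -0.227 0 0 0 0 | 0.02 0.702 -0.227 0 0 0 0 | 0.02 0.702 -0.227 0 0 0 0 | 0.02 0.702 -0.227 0 0 0 0 | 0.02 0.702 -0.227 0 0 0 0 | 0.02 0.702 -0.227 0 0 0 0 | 0.02 0.702 -0.227 0 0 0 0 | 0.02 0 0 0 0 0 0 | 0.02 0 0 0 0 0 0")

```text
time: 6.7
position: [0.5961, -0.0399, 0.1808]
orientation: [[-0.003, -1.0, -0.005], [-1.0, 0.003, -0.0], [0.0, 0.005, -1.0]]
ft_force: [0.5, 0.6, -0.6]
opening: 0.024
finger_force: 59.0
```

```bash
python3 - <<'E'
from h import *
s=ctrl.sense();print(s["position"],np.round(s["orientation"],4),s["ft_force"],s["time"])
p,d=ctrl.snapshot("wrist");save("w2",p);W=cloud("wrist",d);np.savez("/tmp/w2",W=W,d=d,p=p)
print([(r["bbox"],r["confidence"]) for r in ctrl.find_in("wrist","stud")])
for n,xy in dict(f1=(.572,-.217),f2=(.459,-.019),f3=(.434,-.197)).items():
    m=(abs(W[...,2]-.134)<.006)&(np.hypot(W[...,0]-xy[0],W[...,1]-xy[1])<.025)&(d>0);t=W[m]
    if len(t)>50: print(n,len(t),t.mean(0),cv2.minEnclosingCircle(t[:,:2].astype(np.float32)))
p2,d2=ctrl.snapshot("scene");save("s2",cv2.resize(p2[120:270,90:290],(800,600),interpolation=3))
E
```

```text
[ 0.59606219 -0.03986368  0.1808107 ] [[-3.3e-03 -1.0e+00 -4.6e-03]
 [-1.0e+00  3.3e-03 -2.0e-04]
 [ 2.0e-04  4.6e-03 -1.0e+00]] [ 0.54683966  0.55272609 -0.62024131] 6.7
[([240.5, 179.7, 304.4, 226.6], 0.75)]
f2 1436 [ 0.45996265 -0.02197306  0.1335009 ] ((0.458301305770874, -0.020816456526517868), 0.01386407483369112)
```

View pics/w2.png

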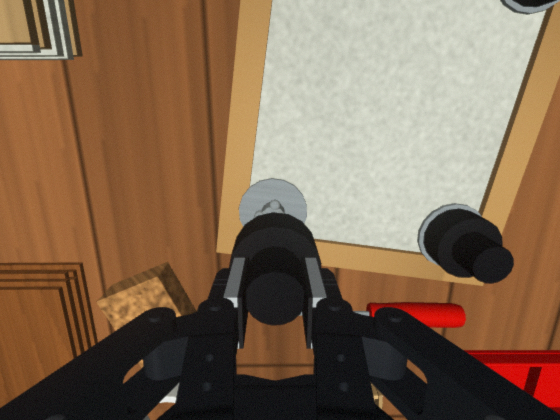

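View pics/s2.png

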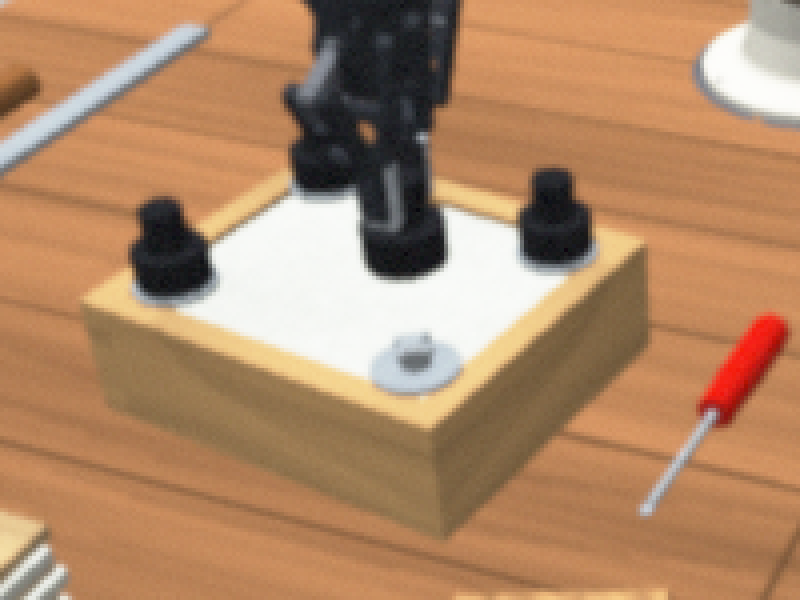

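The foot is held upright with its collar at wrist (274,240), just above the stud flange at (273,205). I'll fit the flange and held-foot positions.

```bash
python3 - <<'E'
from h import *
from scipy.optimize import least_squares
s=ctrl.sense();print(s["position"],np.round(s["orientation"],4)[:,2],s["time"])
f=np.load("/tmp/w2.npz");W,d,p=f["W"],f["d"],f["p"]
def circ(q,r):
    o=least_squares(lambda c:np.hypot(*(q-c).T)-r,q.mean(0),loss="soft_l1",f_scale=.0005);return o.x,np.std(o.fun)
def edge(m,ok,r,n):
    c=cv2.findContours(m.astype(np.uint8),0,1)[0];c=max(c,key=len)[:,0];e=np.array([W[v,u] for u,v in c if ok(u,v)])
    print(n,len(e),e.mean(0).round(4),[np.round(x,4) for x in circ(e[:,:2],r)], "free r:",np.round(least_squares(lambda c:np.hypot(*(e[:,:2]-c[:2]).T)-c[2],[*e.mean(0)[:2],r]).x,4))
# flange: height
h=cv2.medianBlur(W[...,2].astype(np.float32),5)
for t in (.081,.082,.083):
    m=(h>t)&(h<.09)&(d>0);m[:170]=0;m[225:]=0;m[:,:230]=0;m[:,315:]=0
    edge(m,lambda u,v:v<212,.026,"flange%.3f"%t)
z=W[200:215,245:260,2];print("flange z",np.median(z),"unit z",np.median(W[150:170,300:340,2]))
a=W[...,2];xy=np.hypot(W[...,0]-.596,W[...,1]+.04)<.04
m=(a>.17)&(a<.182)&xy&(d>0);m[:,:230]=0;m[:,320:]=0
print("collar z",np.median(a[m]),m.sum());edge(m,lambda u,v:v<240,.023,"collar")
m=xy&(a>.195)&(a<.206)&(np.arange(560)>245)&(np.arange(560)<304);m[:260]=0;m[330:]=0
q=W[m];print("post",len(q),q.mean(0).round(4),cv2.minEnclosingCircle(q[:,:2].astype(np.float32)))
E
```

```text
[ 0.59654963 -0.03815167  0.18233458] [-1.9e-03 -1.0e-04 -1.0e+00] 6.85
flange0.081 129 [ 0.5971 -0.0543  0.0841] [array([ 0.5969, -0.0395]), np.float64(0.007)] free r: [ 0.5981 -0.0541  0.0164]
flange0.082 129 [ 0.5968 -0.0544  0.0845] [array([ 0.5968, -0.0394]), np.float64(0.0069)] free r: [ 0.5978 -0.0543  0.0162]
flange0.083 129 [ 0.5968 -0.0544  0.0847] [array([ 0.5968, -0.0392]), np.float64(0.0069)] free r: [ 0.5979 -0.0541  0.0161]
flange z 0.08430933348665562 unit z 0.07409770897309717
collar z 0.17558404517993123 2303
collar 78 [ 0.595  -0.0594  0.171 ] [array([ 0.5956, -0.039 ]), np.float64(0.0002)] free r: [ 0.5956 -0.0389  0.0231]
post 2982 [ 0.5958 -0.0409  0.2011] ((0.5958186388015747, -0.03979947417974472), 0.016431940719485283)
```

To row units: 0.015 m is 0.3, -0.0013 m is -0.026.

Call:
move_tool(plan="0.02 0.012 -0.026 0.3 0 0 0 | 0.02 0 0 0.3 0 0 0 | 0.02 0 0 0.16 0 0 0 | 0.02 0 0 0 0 0 0 | 0.02 0 0 0 0 0 0 | 0.02 0 0 0 0 0 0 | 0.02 0 0 0 0 0 0 | 0.02 0 0 0 0 0 0")

```text
time: 7.65
position: [0.5988, -0.0396, 0.1459]
orientation: [[-0.001, -1.0, 0.001], [-1.0, 0.001, 0.0], [-0.0, -0.001, -1.0]]
ft_force: [-0.4, 0.4, -1.1]
opening: 0.0239
finger_force: 59.0
```

```bash
python3 - <<'E'
from h import *
from scipy.optimize import least_squares
s=ctrl.sense();print(s["position"],np.round(s["orientation"],4)[:,2],s["time"],s["ft_force"])
c=ctrl.get_calibration("wrist");p,d=ctrl.snapshot("wrist");save("w3",p)
v,u=np.mgrid[:420,:560];W=world("wrist",u,v,d,c);P=s["position"];a=W[...,2]
def fit(m,cond,r,n):
    k=max(cv2.findContours(m.astype(np.uint8),0,1)[0],key=len)[:,0];e=np.array([W[y,x] for x,y in k]);e=e[cond(e)]
    o=least_squares(lambda c:np.hypot(*(e[:,:2]-c).T)-r,P[:2],loss="soft_l1",f_scale=.0004)
    print(n,len(e),o.x.round(4),np.median(abs(np.hypot(*(e[:,:2]-o.x).T)-r)).round(5),np.median(e[:,2]).round(4))
near=np.hypot(a*0+W[...,0]-P[0],W[...,1]-P[1])<.034
zt=P[2]-.005
fit(near&(abs(a-zt)<.006)&(d>0)&(v<300),lambda e:(e[:,1]<P[1]-.012),.023,"collar")
h=cv2.medianBlur(a.astype(np.float32),5)
for t in(.081,.082): fit(near&(h>t)&(h<.088)&(d>0),lambda e:(np.hypot(e[:,0]-P[0],e[:,1]-P[1])>.022)&(e[:,1]<P[1]),.026,"flange")
E
```

```text
[ 0.59875411 -0.03957456  0.14588446] [ 1.1e-03  2.0e-04 -1.0e+00] 7.65 [-0.39876582  0.35679442 -1.05965164]
collar 108 [ 0.5982 -0.0393] 0.00024 0.136
flange 124 [ 0.5967 -0.0407] 0.00024 0.0827
flange 122 [ 0.5967 -0.0406] 0.00025 0.0832
```

View pics/w3.png

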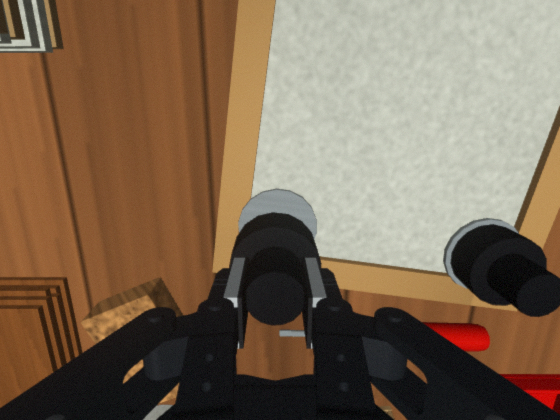

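To row units: 0.006 m is 0.12, 0.0013 m is 0.026.

Call:
move_tool(plan="0.02 0.02 0.026 0.12 0 0 0 | 0.02 0 0 0.12 0 0 0 | 0.02 0 0 0 0 0 0 | 0.02 0 0 0 0 0 0 | 0.02 0 0 0 0 0 0 | 0.02 0 0 0 0 0 0 | 0.02 0 0 0 0 0 0")

```text
time: 8.4
position: [0.5973, -0.0406, 0.1335]
orientation: [[-0.001, -1.0, 0.0], [-1.0, 0.001, 0.0], [-0.0, -0.0, -1.0]]
ft_force: [0.6, 0.4, -0.5]
opening: 0.0239
finger_force: 59.0
```

```bash
cat > m.py <<'E'
from h import *
from scipy.optimize import least_squares
s=ctrl.sense();print(s["position"],np.round(s["orientation"],4)[:,2],s["time"],s["ft_force"])
P=s["position"]
for cam in("wrist","scene"):
    c=ctrl.get_calibration(cam);p,d=ctrl.snapshot(cam);save(cam+"_%d"%(s["time"]*100),p)
    v,u=np.mgrid[:420,:560];W=world(cam,u,v,d,c);a=W[...,2]
    def fit(m,cond,r,n):
        k=max(cv2.findContours(m.astype(np.uint8),0,1)[0],key=len)[:,0];e=np.array([W[y,x] for x,y in k]);e=e[cond(e)]
        o=least_squares(lambda c:np.hypot(*(e[:,:2]-c).T)-r,P[:2],loss="soft_l1",f_scale=.0004)
        print(cam,n,len(e),o.x.round(4),np.median(abs(np.hypot(*(e[:,:2]-o.x).T)-r)).round(5),np.median(e[:,2]).round(4))
    near=np.hypot(W[...,0]-P[0],W[...,1]-P[1])<.034
    zt=P[2]-.005
    h=cv2.medianBlur(a.astype(np.float32),5)
    if cam=="wrist":
        fit(near&(abs(a-zt)<.006)&(d>0)&(v<300),lambda e:(e[:,1]<P[1]-.012),.023,"collar")
        fit(near&(h>.0815)&(h<.088)&(d>0),lambda e:(np.hypot(e[:,0]-P[0],e[:,1]-P[1])>.022)&(e[:,1]<P[1]),.026,"flange")
    else:
        g=p.max(2)<70
        q=W[near&g&(a>P[2]-.029)&(a<P[2]-.007)&(d>0)]   # collar side wall
        o=least_squares(lambda c:np.hypot(*(q[:,:2]-c).T)-.023,P[:2],loss="soft_l1",f_scale=.0005);print(cam,"collar",len(q),o.x.round(4))
        m=near&(h>.0822)&(h<.0885)&(d>0)
        E=np.array(c["eye"])[:2]-P[:2];E/=np.hypot(*E)
        fit(m,lambda e:((e[:,:2]-P[:2])@E>-.01)&(np.hypot(e[:,0]-P[0],e[:,1]-P[1])>.022),.026,"flange")
E
python3 m.py
```

```text
[ 0.59733881 -0.04056704  0.13348727] [ 4.e-04  1.e-04 -1.e+00] 8.4 [ 0.63256957  0.37906382 -0.50213203]
wrist collar 105 [ 0.5968 -0.0403] 0.00022 0.1239
wrist flange 136 [ 0.5967 -0.0407] 0.00024 0.083
scene collar 138 [ 0.5973 -0.0399]
scene flange 34 [ 0.5973 -0.0396] 0.00095 0.084
```

Foot and flange agree to within 0.5 mm in both cameras. Pressing down in small steps.

To row units: 0.004 m is 0.08, 0.003 m is 0.06.

Call:
move_tool(plan="0.02 0 0 0.08 0 0 0 | 0.02 0 0 0.06 0 0 0 | 0.02 0 0 0.02 0 0 0 | 0.02 0 0 0 0 0 0 | 0.02 0 0 0 0 0 0", squeeze=90)

```text
time: 9.0
position: [0.5972, -0.0406, 0.1252]
orientation: [[-0.001, -1.0, -0.0], [-1.0, 0.001, 0.0], [-0.0, 0.0, -1.0]]
ft_force: [-0.1, 0.5, -0.8]
opening: 0.0231
finger_force: 88.3
```

Call:
move_tool(plan="0.02 0 0 0.02 0 0 0 | 0.02 0 0 0.02 0 0 0 | 0.02 0 0 0 0 0 0 | 0.02 0 0 0 0 0 0")

```text
time: 9.4
position: [0.5975, -0.0408, 0.1242]
orientation: [[-0.001, -1.0, 0.001], [-1.0, 0.001, -0.0], [0.0, -0.001, -1.0]]
ft_force: [-1.8, -1.1, 4.4]
opening: 0.0229
finger_force: 89.2
```

To row units: 0.001 m is 0.02.

Call:
move_tool(plan="0.02 0 0 0.02 0 0 0 | 0.02 0 0 0.02 0 0 0 | 0.02 0 0 0 0 0 0")

```text
time: 9.7
position: [0.5982, -0.0407, 0.1231]
orientation: [[-0.0, -1.0, 0.003], [-1.0, 0.0, -0.0], [0.0, -0.003, -1.0]]
ft_force: [-1.2, -0.6, 8.1]
opening: 0.0233
finger_force: 89.7
```

Call:
move_tool(plan="0.02 0 0 0.02 0 0 0 | 0.02 0 0 0.02 0 0 0 | 0.02 0 0 0 0 0 0")

```text
time: 10.0
position: [0.5982, -0.0406, 0.1204]
orientation: [[-0.001, -1.0, 0.003], [-1.0, 0.001, 0.0], [-0.0, -0.003, -1.0]]
ft_force: [-0.8, -0.5, 4.8]
opening: 0.023
finger_force: 89.5
```

To row units: 0.001 m is 0.02.

Call:
move_tool(plan="0.02 0 0 0.02 0 0 0 | 0.02 0 0 0.02 0 0 0 | 0.02 0 0 0 0 0 0")

```text
time: 10.3
position: [0.5969, -0.0405, 0.1161]
orientation: [[-0.002, -1.0, -0.001], [-1.0, 0.002, 0.0], [-0.0, 0.001, -1.0]]
ft_force: [1.5, -0.2, -2.9]
opening: 0.0232
finger_force: 88.7
```

Call:
move_tool(plan="0.02 0 0 0.02 0 0 0 | 0.02 0 0 0.02 0 0 0 | 0.02 0 0 0 0 0 0")

```text
time: 10.6
position: [0.5965, -0.0406, 0.1143]
orientation: [[-0.001, -1.0, -0.002], [-1.0, 0.001, 0.0], [-0.0, 0.002, -1.0]]
ft_force: [1.0, -0.7, -4.0]
opening: 0.0234
finger_force: 88.6
```

Call:
move_tool(plan="0.02 0 0 0.02 0 0 0 | 0.02 0 0 0 0 0 0 | 0.02 0 0 0 0 0 0")

```text
time: 10.9
position: [0.5969, -0.0406, 0.1142]
orientation: [[-0.001, -1.0, -0.001], [-1.0, 0.001, 0.0], [-0.0, 0.001, -1.0]]
ft_force: [-0.4, 0.6, -1.3]
opening: 0.0232
finger_force: 88.6
```

It clicked (peak, then a force drop, then a pull downward). Building up the hold force.

To row units: 0.001 m is 0.02.

Call:
move_tool(plan="0.02 0 0 0.02 0 0 0 | 0.02 0 0 0 0 0 0 | 0.02 0 0 0 0 0 0")

```text
time: 11.2
position: [0.5975, -0.0405, 0.1136]
orientation: [[-0.001, -1.0, 0.001], [-1.0, 0.001, 0.0], [-0.0, -0.001, -1.0]]
ft_force: [0.2, 0.9, -0.8]
opening: 0.0232
finger_force: 88.7
```

Call:
move_tool(plan="0.02 0 0 0.02 0 0 0 | 0.02 0 0 0 0 0 0 | 0.02 0 0 0 0 0 0")

```text
time: 11.5
position: [0.5976, -0.0406, 0.1133]
orientation: [[-0.001, -1.0, 0.001], [-1.0, 0.001, -0.0], [0.0, -0.001, -1.0]]
ft_force: [-1.3, 0.7, 5.7]
opening: 0.0229
finger_force: 89.1
```

To row units: 0.001 m is 0.02.

Call:
move_tool(plan="0.02 0 0 0.02 0 0 0 | 0.02 0 0 0 0 0 0 | 0.02 0 0 0 0 0 0 | 0.02 0 0 0 0 0 0 | 0.02 0 0 0 0 0 0")

```text
time: 12.0
position: [0.5976, -0.0406, 0.1134]
orientation: [[-0.0, -1.0, 0.002], [-1.0, 0.0, -0.0], [0.0, -0.002, -1.0]]
ft_force: [-3.8, 1.0, 9.5]
opening: 0.0232
finger_force: 89.8
```

Call:
move_tool(plan="0.02 0 0 0 0 0 0 | 0.02 0 0 0 0 0 0 | 0.02 0 0 0 0 0 0 | 0.02 0 0 0 0 0 0 | 0.02 0 0 0 0 0 0")

```text
time: 12.5
position: [0.5976, -0.0406, 0.1133]
orientation: [[-0.0, -1.0, 0.002], [-1.0, 0.0, -0.0], [0.0, -0.002, -1.0]]
ft_force: [-4.0, 1.1, 9.7]
opening: 0.023
finger_force: 89.8
```

```bash
python3 - <<'E'
from h import *
F=[]
for i in range(6):
    p,d=ctrl.snapshot("scene");F.append(ctrl.sense()["ft_force"][2])
print(np.round(F,1));save("s4",cv2.resize(p[120:270,90:290],(800,600),interpolation=3))
E
```

```text
[ 9.7  9.8 10.  10.   9.8  9. ]
```

View pics/s4.png

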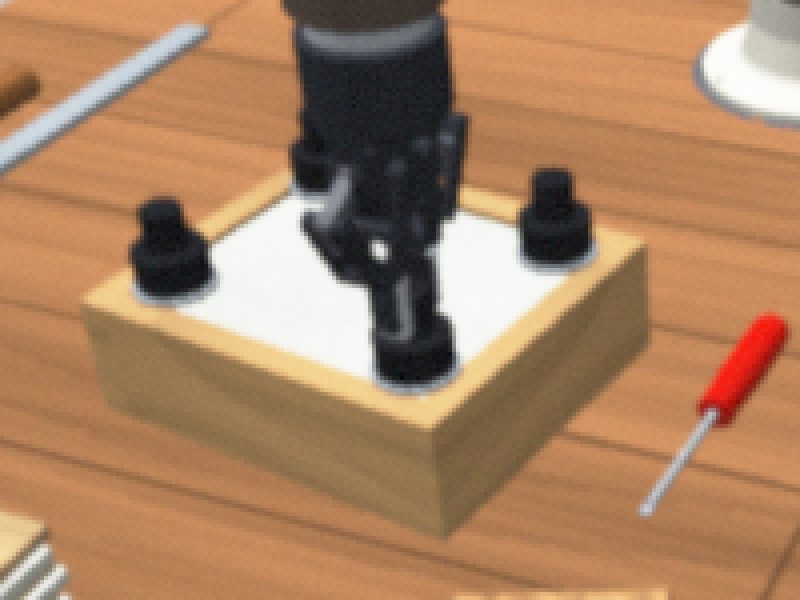

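The foot sits flush on the flange at (415,360), like the other three, with a steady push of about 10 N. Handing in.

```bash
python3 -c "from station import ctrl; print(ctrl.close_job())"
```

```text
the job is handed in; nothing more can be done
None
```

The short foot clicked onto the stud, sits flush on the flange, and was still gripped and pressed down at about 10 N when I handed the job in; I touched nothing else.

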